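# Half-beam check on a rail photometer

## Task

Prepare the half-beam check on the small rail photometer: the little capped bottle stands in the way of its sprung shutter, so first stand it upright in the white spill tray next to the jar and let go of it, without knocking it against the photometer or knocking the jar over. Only then pull the shutter by its black knob, against its return spring, to the middle mark of its scale (half of its travel), never opening it beyond the three-quarter mark because that would overload the detector. Finish holding the shutter there, still, with the gripper on the knob: if you let go it springs shut.

Things in the scene. Friction and masses are not known exactly. Their poses are not given: they have to be found in the camera images.
- photometer: photometer fixed on the bench: a 182 mm aluminium rail along its y, carrying a grey finned lamp (-y end, top 93 mm), the dark shutter frame (middle; 84 mm along x, 42 mm wide; aluminium top plate with slot and scale at 92 mm) and a black detector head (+y end, top 84 mm). Origin on the bench under the frame's middle; x points back, z up. The blade slides out of the frame's front (x = -43 mm)
- shutter (a joint): travel in m: 0 shut, 0.040 fully open (end stop); grows as the knob is pulled along the photometer's -x, toward the robot. The return spring pulls it shut: 4 N when shut, rising 0.3 N a mm (10 N at half, 16 N fully open). Scale marks on the top plate at 0, 10, 20, 30 and 40 mm of travel, longer at shut, half and full; a thin black index bar under the knob runs over them
- shutter_knob (a point): the shutter's upright black ribbed round knob, 18 mm in diameter, 28 mm high (95 to 123 mm above the bench), the highest part of the photometer; this point is on its axis, 14 mm below its top, and moves with the shutter. When shut it lies at photometer x = +12 mm, y = 0
- bottle: capped round bottle, 0.18 kg (varies): body 56 mm in diameter and 69 mm high, above it the blue ribbed cap, 50 mm in diameter, up to 105 mm. It stands upright on the bench 8 to 16 mm in front of the shut blade, across its way. Origin in the centre of its underside, z up
- spill_tray: shallow white tray fixed on the bench, 100 mm (its x) by 170 mm (its y), rim 20 mm high, walls and floor 3 mm thick. Origin in the centre of its underside, x to the back, z up. The jar stands in its -y half; the +y half is free. Tall instruments stand behind: one with its front at world x = 0.565 from y = -0.10 to 0.12, others right of y = -0.34 and left of 0.28 from x = 0.51 on
- jar: closed screw-cap jar, 58 mm in diameter and 66 mm high, standing in the tray's -y half. Origin in the centre of its underside, z up
Not all that is in view belongs to the job. Of the things shaped like the bottle, the blue one is meant.

How it is judged:
On the way:
1. the bottle stands upright in the tray, released, and the shutter is still shut (x of bottle in the frame of spill_tray between -0.025 and 0.025 m and y of bottle in the frame of spill_tray between -0.07 and 0.07 m and z of bottle in the frame of spill_tray below 0.008 m and angle between bottle's own z axis and vertical below 0.1 rad and linear speed of bottle below 0.02 m/s and contact force between bottle and the fingers below 0.2 N and value of joint shutter below 0.004 m), for 0.2 s.
At the end, for the whole second after the job is handed in: the fingers hold the shutter still at half travel (20 mm, within 4 mm either way) against its spring, pushing it with more than 3 N; the bottle stands upright on the floor of the tray, and the jar stands upright (value of joint shutter between 0.016 and 0.024 m and velocity of joint shutter between -0.01 and 0.01 m/s and contact force between the fingers and photometer above 3 N and x of bottle in the frame of spill_tray between -0.025 and 0.025 m and y of bottle in the frame of spill_tray between -0.07 and 0.07 m and z of bottle in the frame of spill_tray below 0.008 m and angle between each of bottle, jar's own z axis and vertical below 0.1 rad and linear speed of bottle below 0.02 m/s); the arm keeps its last pose, push and grip.
It fails at once if the shutter is opened past its three-quarter mark (more than 31 mm) (value of joint shutter above 0.031 m).
It fails at once if the bottle is knocked against the photometer (more than 4 N) (contact force between bottle and photometer above 4 N).
It fails at once if the bottle is tipped over (angle between bottle's own z axis and vertical above 0.7 rad).
It fails at once if the jar is knocked over (angle between jar's own z axis and vertical above 0.5 rad).
It also fails if it takes over 56 s, if anything falls off the work surface, if the arm or the gripper's body presses on something with over 40 N, if the wrist force passes 120 N, or if a joint passes its speed limit or range.

## Robot

A 6-joint arm with a two-finger parallel gripper is mounted at the origin on a cart in front of the work surface, level with it; the furniture and walls round the work are solid. World frame = base frame: x ahead of the robot, y to its left, z up, the work surface at z = 0. Lengths are in m, angles in rad, forces in N, time in s.
With the tool pointing down it reaches from about 0.25 to 0.775 m from the base axis. Payload 8.9 kg.
Tool frame: the origin (TCP) lies at the very end of the fingers, on their centre line; the grasp point (between the pads) lies 19 mm behind it; z points along the fingers, y is the line along which they close (so a half turn about z gives the same grasp; the last joint's range is limited). The gripper opens to 85 mm and grips with 20 to 120 N. Pads are 22 mm wide; open, the fingers measure 114 mm over their backs; the gripper's body (76 mm by 85 mm) begins 54 mm behind the grasp point. The pads swing forward as they close: fully open they stand 13 mm farther back than shut.
Start: joints at [1.182, 0.291, -0.153, 1.127, 0, 1.431], TCP at [0.13, 0.509, 0.231] pointing down, gripper open.
Joint ranges: [-2.52, 2.52], [-0.91, 1.74], [-1.3, 1.37], [-1.96, 2.02], [-1.52, 1.47], [-3.14, 3.14]. Speed limits (rad/s): [2.22, 2.22, 2.79, 3.14, 3.14, 3.14].

## Interface

Orientations are given as a 3x3 rotation matrix whose columns are the frame's x, y, z axes.
In Python, from cell import r gives the robot as it stands. The module is installed in compiled form; this text tells all that it offers.
- The arm moves only by the tool play_rows, never from a script. Its argument "motion" is a list of rows, each an object with "gripper": the opening, from -1 (shut) to 1 (fully open), so that 0 is half open; "linear": the shift along the world's x, y, z in cm, a list of three; "rot": the turn, a rotation vector about the world's x, y, z in degrees, a list of three. In form: [{"gripper": gripper, "linear": [dx, dy, dz], "rot": [ax, ay, az]}, ...]. A call has 1 to 5 rows; each row shifts and turns the commanded pose from where the row before left it; what a row does not reach is not made up. A row lasts 1/12 s, in which the tool goes at most 41.7 mm and 7.16 degrees, less where a joint would pass 70% of its speed; a pose out of reach is approached as far as the arm can. A call is refused whole if a number of a shift passes 4.17 or a number of a turn 7.16, either way. A call with a gripper value outside its range is refused whole. The fingers move at their own pace and stop on an object; "newtons" is the grip in N (left out, the last holds). Time passes only in rows, so rows that do not move let the fingers close. It gives the time, the measured TCP pose, the force, the opening and the grip force at its end, in the units of the state.
- r.state(): the state, without advancing time (a new reading comes with each control period).
- r.get_image(name): name is "side" or "top"; returns a dict with "frame" (384x512x3 uint8, red, green, blue), "fovy" (degrees; the focal length in pixels is half the picture's height over the tangent of half this angle, whatever the lens; pixels are square), "cx", "cy" (the principal point, pixels), "extrinsics" (4x4, takes a point from world to camera coordinates). Camera axes: x right, y down, z forward; pixel columns grow to the right and rows downward; lengths in m; the calibration is good to about 2 mm. A picture is of the moment at which its call begins. There is no depth.
- r.job_done(): hands the job in; it is judged then, once.
The state is a dict: "time_s": time; "joints": joint angles; "joint_velocities": joint speeds; "effort": joint torques, N m; "tcp_pos": TCP position; "orientation": TCP orientation; "contact_force": force on the tool from outside, world axes, zero at the start; "ft_torque": the same for the moment, N m; "width": opening from 0.0 (shut) to 1.0 (fully open); "grasp_force": force on a finger pad.
Only numpy, scipy, OpenCV 4.12 (cv2) and the standard library are available. Lean on these libraries where they do the work, as an engineer would, in place of code of your own. Each camera call takes 0.05 s, during which the arm holds its last target. There are 200 camera calls.

## Working session

There is one attempt and no reset: what is moved stays moved. The work goes in short steps, Python scripts to look and compute and a tool call to move; the robot and the scene stay as the last step left them, time stands still between calls to the robot, and variables do not carry over. Pictures are saved under pics/ and viewed, at most 10 in all, crops included, and the job is handed in when it is done.

Besides the shell and the picture viewer there is one more tool, called in YAML: its name, and indented under it one key for each argument. play_rows: Moves the arm, as the interface text tells. Its arguments: {"type":"object","properties":{"motion":{"type":"array"},"newtons":{"type":"number"}},"required":["motion"]}

```bash
mkdir -p pics
cat > h.py <<'E'
import numpy as np, cv2
from cell import r
def grab(n,f=None):
    d=r.get_image(n); 
    if f: cv2.imwrite(f,cv2.cvtColor(d['frame'],cv2.COLOR_RGB2BGR))
    return d
def proj(d,p):
    f=192/np.tan(np.radians(d['fovy'])/2); c=d['extrinsics']@np.r_[p,1]
    return np.array([d['cx']+f*c[0]/c[2],d['cy']+f*c[1]/c[2]])
def ray(d,u,v,z):
    f=192/np.tan(np.radians(d['fovy'])/2); R=d['extrinsics'][:3,:3];t=d['extrinsics'][:3,3]
    o=-R.T@t; q=R.T@np.array([(u-d['cx'])/f,(v-d['cy'])/f,1]); return o+q*(z-o[2])/q[2]
E
python3 - <<'E'
from h import *
for n in('top','side'):
    d=grab(n,f'pics/{n}0.png'); E=d['extrinsics']; print(n,d['fovy'],d['cx'],d['cy'],-E[:3,:3].T@E[:3,3],E[:3,:3].round(2).tolist())
print(r.state())
E
```

```text
top 45.20650324017854 256.77259175062267 195.48634629506176 [ 0.40034599 -0.05967492  1.22566072] [[0.0, -1.0, -0.02], [-0.99, -0.0, -0.16], [0.16, 0.02, -0.99]]
side 56.98531260160057 253.82789257046244 188.13448868008481 [ 0.36772355 -0.84702327  0.50002131] [[0.96, -0.28, 0.01], [-0.11, -0.42, -0.9], [0.26, 0.86, -0.43]]
{'time_s': 0.1, 'joints': array([ 1.18170298e+00,  2.91215084e-01, -1.54015004e-01,  1.12672119e+00,
       -2.04153466e-05,  1.43150730e+00]), 'joint_velocities': array([-0.00046531, -0.00161752,  0.00227737,  0.00076041,  0.00135072,
       -0.00029173]), 'effort': array([ 9.48021079e-04, -5.37977707e+01,  3.31919539e+01,  9.32931318e-03,
       -2.30744818e-04,  7.97904420e-06]), 'tcp_pos': array([0.12963774, 0.50834665, 0.23080772]), 'orientation': array([[-9.68960787e-01,  2.47214113e-01, -4.19241190e-04],
       [ 2.47214429e-01,  9.68960199e-01, -1.07636749e-03],
       [ 1.40134792e-04, -1.14660036e-03, -9.99999333e-01]]), 'contact_force': array([ 0.95154138, -0.54098438,  0.40105938]), 'ft_torque': array([-0.03738982,  0.02092396, -0.05396293]), 'grasp_force': 0.0, 'width': 0.9979779850851891}
```

View pics/top0.png

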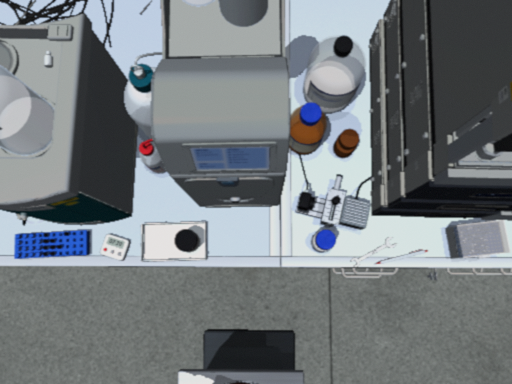

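View pics/side0.png

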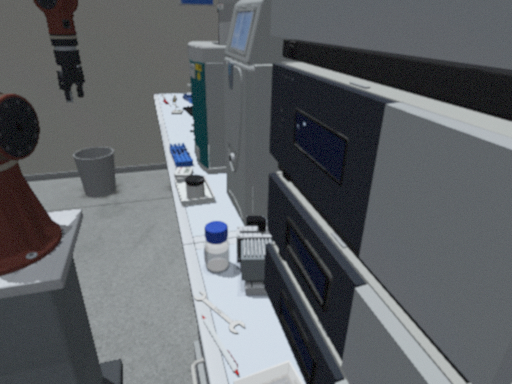

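The bottle candidates in the top view are the small blue-capped bottle (324,239), a brown small one (346,142) and a large amber one with a blue cap (311,113). The first fits: it is small and blue, and it stands right in front of the photometer at (335,207). The tray is at (175,241) with the jar at (187,240), so the free half is on the left. I'll confirm this in one crop and measure.

Run:
```python
from h import *
a=cv2.imread('pics/top0.png'); b=cv2.imread('pics/side0.png')
c1=cv2.resize(a[165:265,280:390],None,fx=5.4,fy=5.4,interpolation=cv2.INTER_CUBIC)[:,:]
cv2.imwrite('pics/crop1.png',c1)
d=grab('top');s=grab('side')
def comp(img,lo,hi,box):
    h=cv2.cvtColor(img,cv2.COLOR_BGR2HSV); m=cv2.inRange(h,lo,hi); k=np.zeros_like(m); x0,y0,x1,y1=box;k[y0:y1,x0:x1]=m[y0:y1,x0:x1]
    n,l,st,ce=cv2.connectedComponentsWithStats(k); i=1+st[1:,4].argmax(); return st[i],ce[i],(l==i).astype(np.uint8)
st,ce,_=comp(a,(110,150,60),(130,255,255),(300,220,350,260)); print('cap',st,ce,ray(d,*ce,.105))
st,ce,_=comp(b,(105,120,40),(130,255,255),(195,210,240,260)); print('capside',st,ce)
st,ce,_=comp(a,(0,0,0),(180,255,60),(165,225,205,255)); print('jar',st,ce,ray(d,*ce,.066))
p=ray(d,*((324,239)),.105);print(proj(s,p))
# tray outline: white-ish corners
for u,v in((142,222),(207,221),(142,261),(207,260)): print(ray(d,u,v,.02))
```

```text
cap [316 230  20  19 301] [325.30232558 239.02325581] [ 0.47737175 -0.20831722  0.105     ]
capside [205 222  22  21 393] [215.91603053 231.87531807]
jar [176 230  23  21 394] [186.71573604 240.20558376] [0.47589505 0.13427063 0.066     ]
[215.74378651 224.77008846]
[0.52632236 0.26144514 0.02      ]
[0.52945432 0.0899539  0.02      ]
[0.42458848 0.25688452 0.02      ]
[0.42785665 0.08772655 0.02      ]
```

View pics/crop1.png

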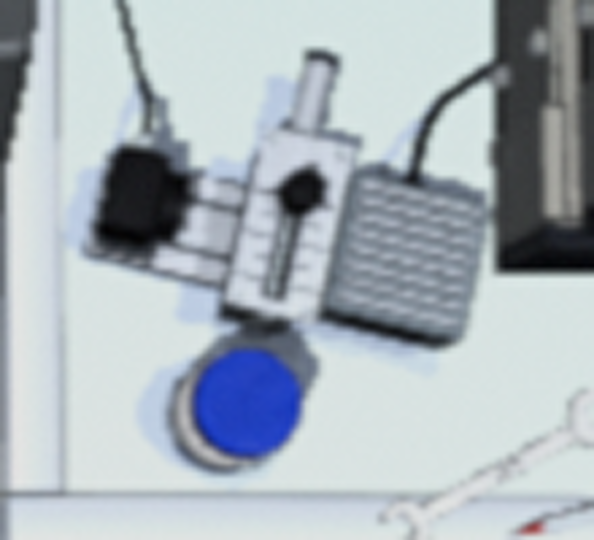

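The crop confirms it: the blue bottle's cap is at crop (247,403), in front of the shutter. The knob is at (302,190), with the slot running down to (278,295). Next I'll refine the positions.

Run:
```python
from h import *
d=grab('top');s=grab('side')
px=lambda u,v:(280+(u+.5)/5.4-.5,165+(v+.5)/5.4-.5)
for n,(u,v),z in(('knobtop',(302,190),.123),('slotend',(278,295),.092),('plate UL',(265,128),.092),('UR',(360,140),.092),('LL',(224,315),.092),('LR',(322,320),.092),('cap',(247,403),.105),('lampLR',(445,345),.05),('lampUR',(487,188),.093)):
    print(n,ray(d,*px(u,v),z).round(4))
k=ray(d,*px(302,190),.123);print('knob in side',proj(s,k))
c=ray(d,*px(247,403),.105)
print('cap in side top/bottom',proj(s,c),proj(s,c*[1,1,0]+[0,0,.069]))
g=cv2.cvtColor(s['frame'],cv2.COLOR_RGB2GRAY)[212:240,244:272];print(g)
```

```text
knobtop [ 0.5707 -0.2324  0.123 ]
slotend [ 0.527  -0.2252  0.092 ]
plate UL [ 0.6044 -0.2209  0.092 ]
UR [ 0.5989 -0.2644  0.092 ]
LL [ 0.5178 -0.2004  0.092 ]
LR [ 0.5156 -0.2449  0.092 ]
cap [ 0.4769 -0.2084  0.105 ]
lampLR [ 0.5082 -0.3093  0.05  ]
lampUR [ 0.5765 -0.3217  0.093 ]
knob in side [261.57488986 217.96227108]
cap in side top/bottom [215.78426847 225.56801993] [216.31616648 239.82851089]
[[ 94  94  88  88  91  91  89  93 103  98  91  91  89  87  91  89  92  92
   93  91  87  91  86  66  47  34  35  26]
 [ 90  92  90  90  89  91  95  94  95  93  92  87  90  90  95  92  93  90
   91  93  90  92  87  70  38  31  30  30]
 [ 94  92  93  92  89  90  88  91  90  89  92  90  89  90  90  83  91  88
   89  91  89  92  86  66  45  32  33  27]
 [ 93  93 102  92  75  77  75  72  77  78  76  76  71  76  73  74  79  79
   97  98  93  92  86  63  38  34  23  36]
 [ 94  95  92  82  53  44  54  47  47  45  44  50  48  43  43  54  48  64
   86  97  88  93  88  66  39  30  32  35]
 [ 93  89  71  48  31  31  34  25  40  36  43  40  32  34  32  35  37  36
   56  68  82 102  93  65  42  33  
[... 1882 characters left out ...]
200 204 204 193 198 205 207 204 190 194 204 207 205 197 201 205 198 167
  147 166 175 180 180 180 178 163 131  79]
 [201 210 209 204 204 209 210 205 192 198 206 209 207 207 207 206 203 190
  180 193 202 203 203 202 203 197 175 121]
 [189 195 195 193 194 191 190 187 181 183 190 190 188 190 190 189 189 184
  178 183 188 188 188 189 188 190 177 134]
 [155 156 157 157 149 142 140 144 140 139 144 143 142 141 146 142 136 140
  139 133 136 142 138 137 138 140 135 100]
 [120 110 108 130 122 102 109 126 117  99 118 123 106 104 137 125 101 107
  127 111 100 121 125 100 109 138 126  80]
 [134 111 106 155 145 101 118 157 139 106 136 144 112 117 166 156 117 126
  161 139 116 148 153 120 122 169 155 106]]
```

play_rows:
  motion:
    - {"gripper": 1,"linear": [1.5,-4,0.5],"rot": [0,0,0]}
    - {"gripper": 1,"linear": [1.5,-4,0],"rot": [0,0,0]}
    - {"gripper": 1,"linear": [1.5,-4,0],"rot": [0,0,0]}
    - {"gripper": 1,"linear": [1.5,-4,0],"rot": [0,0,0]}
    - {"gripper": 1,"linear": [1.5,-4,0],"rot": [0,0,0]}

```text
time_s: 0.72
tcp_pos: [0.2028, 0.3122, 0.236]
orientation: [[-0.969, 0.246, 0.0], [0.246, 0.969, 0.0], [-0.0, 0.0, -1.0]]
contact_force: [2.0, 0.6, 0.9]
width: 1.001
grasp_force: 0.0
```

play_rows:
  motion:
    - {"gripper": 1,"linear": [1.5,-4,0],"rot": [0,0,0]}
    - {"gripper": 1,"linear": [1.5,-4,0],"rot": [0,0,0]}
    - {"gripper": 1,"linear": [1.5,-4,0],"rot": [0,0,0]}
    - {"gripper": 1,"linear": [1.5,-4,0],"rot": [0,0,0]}
    - {"gripper": 1,"linear": [1.5,-4,0],"rot": [0,0,0]}

```text
time_s: 1.13
tcp_pos: [0.2743, 0.1231, 0.2364]
orientation: [[-0.969, 0.247, 0.001], [0.247, 0.969, 0.0], [-0.001, 0.0, -1.0]]
contact_force: [0.9, 1.5, 0.3]
width: 1.001
grasp_force: 0.0
```

play_rows:
  motion:
    - {"gripper": 1,"linear": [1.5,-4,0],"rot": [0,0,0]}
    - {"gripper": 1,"linear": [1.5,-4,0],"rot": [0,0,0]}
    - {"gripper": 1,"linear": [1.5,-4,0],"rot": [0,0,0]}
    - {"gripper": 1,"linear": [1.5,-4,0],"rot": [0,0,0]}
    - {"gripper": 1,"linear": [1.5,-4,0],"rot": [0,0,0]}

```text
time_s: 1.55
tcp_pos: [0.3465, -0.0694, 0.2364]
orientation: [[-0.969, 0.248, 0.001], [0.248, 0.969, -0.0], [-0.001, -0.0, -1.0]]
contact_force: [1.1, 1.1, -0.0]
width: 1.0
grasp_force: 0.0
```

play_rows:
  motion:
    - {"gripper": 1,"linear": [4,-3.8,0],"rot": [0,0,0]}
    - {"gripper": 1,"linear": [4,-3.8,-1],"rot": [0,0,0]}
    - {"gripper": 1,"linear": [4,-3.8,-2],"rot": [0,0,0.5]}
    - {"gripper": 1,"linear": [0,0,-2],"rot": [0,0,0.5]}
    - {"gripper": 1,"linear": [0,0,0],"rot": [0,0,0]}

```text
time_s: 1.97
tcp_pos: [0.4338, -0.1514, 0.1912]
orientation: [[-0.973, 0.232, -0.005], [0.232, 0.973, 0.002], [0.005, 0.001, -1.0]]
contact_force: [-0.9, 1.4, -0.4]
width: 1.0
grasp_force: 0.0
```

play_rows:
  motion:
    - {"gripper": 1,"linear": [0,0,0],"rot": [0,0,0]}
    - {"gripper": 1,"linear": [0,0,0],"rot": [0,0,0]}
    - {"gripper": 1,"linear": [0,0,0],"rot": [0,0,0]}

```text
time_s: 2.22
tcp_pos: [0.4347, -0.1505, 0.1958]
orientation: [[-0.973, 0.23, 0.001], [0.23, 0.973, -0.001], [-0.002, -0.0, -1.0]]
contact_force: [-0.1, -0.6, 0.6]
width: 0.999
grasp_force: 0.0
```

play_rows:
  motion:
    - {"gripper": 1,"linear": [1.4,-1.9,0],"rot": [0,0,0]}
    - {"gripper": 1,"linear": [1.4,-1.9,0],"rot": [0,0,0]}
    - {"gripper": 1,"linear": [1.4,-1.9,0],"rot": [0,0,0]}
    - {"gripper": 1,"linear": [0,0,0],"rot": [0,0,0]}
    - {"gripper": 1,"linear": [0,0,0],"rot": [0,0,0]}

```text
time_s: 2.63
tcp_pos: [0.4771, -0.2082, 0.1955]
orientation: [[-0.973, 0.231, 0.001], [0.231, 0.973, -0.001], [-0.001, -0.0, -1.0]]
contact_force: [-1.3, 0.0, 0.1]
width: 0.995
grasp_force: 0.0
```

Run:
```python
from h import *
print(r.state()['tcp_pos'])
d=grab('top','pics/t1.png');s=grab('side','pics/s1.png')
a=cv2.imread('pics/t1.png')[160:265,280:390];b=cv2.imread('pics/s1.png')[140:290,170:300]
f=lambda i:cv2.resize(i,(390,450),interpolation=cv2.INTER_CUBIC)
cv2.imwrite('pics/c2.png',np.hstack([f(a),f(b)]))
```

```text
[ 0.4771109  -0.20815664  0.1954604 ]
```

View pics/c2.png

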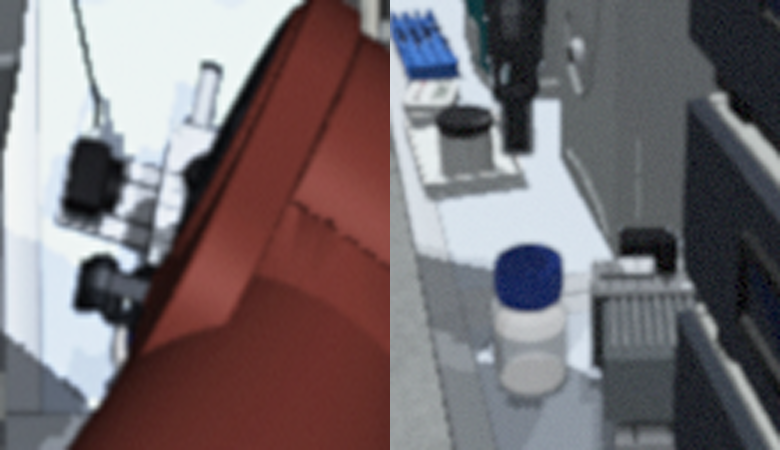

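The left half shows the arm hiding the bottle from above. The right half shows the gripper's fingers at (515,130) above the bottle cap at (528,275). I'll check the finger projection, then go down.

Run:
```python
from h import *
s=grab('side')
for y in(-.045,0,.045):
    p=proj(s,np.array([.4771,-.2082,.2085])+y*np.array([.231,.973,0])); print((p-[170,140])*3+[390,0])
```

```text
[519.14629931 152.65038816]
[522.63492198 123.12890704]
[525.74442916  96.81558338]
```

play_rows:
  motion:
    - {"gripper": 1,"linear": [0,0,-2],"rot": [0,0,0]}
    - {"gripper": 1,"linear": [0,0,-2],"rot": [0,0,0]}
    - {"gripper": 1,"linear": [0,0,-2],"rot": [0,0,0]}
    - {"gripper": 1,"linear": [0,0,-1],"rot": [0,0,0]}
    - {"gripper": 1,"linear": [0,0,0],"rot": [0,0,0]}

```text
time_s: 3.2
tcp_pos: [0.4751, -0.2065, 0.123]
orientation: [[-0.973, 0.23, -0.003], [0.23, 0.973, 0.002], [0.003, 0.001, -1.0]]
contact_force: [-0.6, -0.9, -0.1]
width: 0.997
grasp_force: 0.0
```

play_rows:
  motion:
    - {"gripper": 1,"linear": [0,0,-1.8],"rot": [0,0,0]}
    - {"gripper": 1,"linear": [0,0,-1.8],"rot": [0,0,0]}
    - {"gripper": 1,"linear": [0,0,-1.7],"rot": [0,0,0]}
    - {"gripper": 1,"linear": [0,0,0],"rot": [0,0,0]}
    - {"gripper": 1,"linear": [0,0,0],"rot": [0,0,0]}

```text
time_s: 3.62
tcp_pos: [0.4766, -0.2077, 0.0722]
orientation: [[-0.973, 0.23, -0.0], [0.23, 0.973, 0.0], [0.0, 0.0, -1.0]]
contact_force: [-0.2, -0.1, 0.6]
width: 1.006
grasp_force: 0.0
```

play_rows:
  motion:
    - {"gripper": 0.3,"linear": [0,0,0],"rot": [0,0,0]}
    - {"gripper": 0.2,"linear": [0,0,0],"rot": [0,0,0]}
    - {"gripper": 0.1,"linear": [0,0,0],"rot": [0,0,0]}
    - {"gripper": 0.0,"linear": [0,0,0],"rot": [0,0,0]}
    - {"gripper": -0.2,"linear": [0,0,0],"rot": [0,0,0]}
  newtons: 30

```text
time_s: 4.03
tcp_pos: [0.4774, -0.2082, 0.0728]
orientation: [[-0.973, 0.23, 0.002], [0.23, 0.973, -0.001], [-0.002, -0.0, -1.0]]
contact_force: [-0.5, 1.7, 6.0]
width: 0.577
grasp_force: 30.0
```

play_rows:
  motion:
    - {"gripper": -0.2,"linear": [0,0,0],"rot": [0,0,0]}
    - {"gripper": -0.2,"linear": [0,0,0],"rot": [0,0,0]}
    - {"gripper": -0.2,"linear": [0,0,0],"rot": [0,0,0]}

```text
time_s: 4.28
tcp_pos: [0.4774, -0.2082, 0.0728]
orientation: [[-0.973, 0.23, 0.002], [0.23, 0.973, -0.001], [-0.002, -0.0, -1.0]]
contact_force: [-0.7, 1.5, 7.1]
width: 0.575
grasp_force: 30.0
```

play_rows:
  motion:
    - {"gripper": -0.2,"linear": [0,0,0.5],"rot": [0,0,0]}
    - {"gripper": -0.2,"linear": [-0.5,0,1],"rot": [0,0,0]}
    - {"gripper": -0.2,"linear": [-0.5,0,2],"rot": [0,0,0]}
    - {"gripper": -0.2,"linear": [-0.5,0,2],"rot": [0,0,0]}
    - {"gripper": -0.2,"linear": [0,0,2],"rot": [0,0,0]}
  newtons: 40

```text
time_s: 4.7
tcp_pos: [0.4602, -0.2076, 0.148]
orientation: [[-0.973, 0.231, -0.001], [0.231, 0.973, 0.0], [0.001, 0.0, -1.0]]
contact_force: [1.0, -0.8, -1.1]
width: 0.569
grasp_force: 41.7
```

play_rows:
  motion:
    - {"gripper": -0.2,"linear": [0,0,2],"rot": [0,0,0]}
    - {"gripper": -0.2,"linear": [0,0,1],"rot": [0,0,0]}
    - {"gripper": -0.2,"linear": [0,0,0],"rot": [0,0,0]}
    - {"gripper": -0.2,"linear": [0,0,0],"rot": [0,0,0]}

```text
time_s: 5.03
tcp_pos: [0.4617, -0.208, 0.1767]
orientation: [[-0.973, 0.23, 0.001], [0.23, 0.973, -0.001], [-0.001, -0.0, -1.0]]
contact_force: [0.4, -0.2, -2.3]
width: 0.571
grasp_force: 41.7
```

Run:
```python
from h import *
d=grab('top','pics/t2.png');s=grab('side','pics/s2.png')
a=cv2.imread('pics/t2.png')[205:275,130:220];b=cv2.imread('pics/s2.png')[120:270,160:290]
cv2.imwrite('pics/c3.png',np.hstack([cv2.resize(a,(450,350),interpolation=3),cv2.resize(b,(303,350),interpolation=3)]))
```

```text
(no output)
```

View pics/c3.png

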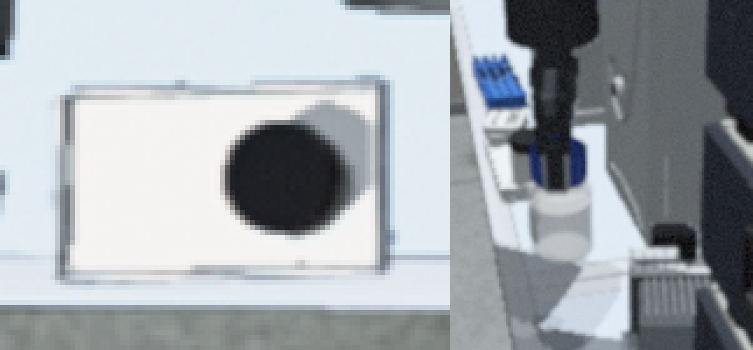

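The bottle hangs upright in the fingers at (560,190). The tray rim corners are at crop (68,93), (380,85), (62,277) and (382,268), and the jar cap is at (286,178).

Run:
```python
from h import *
d=grab('top')
px=lambda u,v:(130+(u+.5)/5-.5,205+(v+.5)/5-.5)
P=np.array([ray(d,*px(*q),.02) for q in((68,93),(380,85),(382,268),(62,277))]);print(P.round(4))
c=P.mean(0); x=(P[0]+P[1]-P[2]-P[3])[:2]; x/=np.linalg.norm(x); y=np.array([-x[1],x[0]])
j=ray(d,*px(286,178),.066); print('c',c,'yaw',np.degrees(np.arctan2(x[1],x[0])),'jar',j,'local',(j-c)[:2]@x,(j-c)[:2]@y)
print('target',c[:2]+.042*y)
```

```text
[[0.5232 0.2581 0.02  ]
 [0.5279 0.0936 0.02  ]
 [0.4325 0.0904 0.02  ]
 [0.4272 0.257  0.02  ]]
c [0.47766406 0.17479146 0.02      ] yaw 1.2898367464744582 jar [0.47590979 0.13405867 0.066     ] local -0.0026707175965435996 -0.04068297921159144
target [0.47671864 0.21678082]
```

play_rows:
  motion:
    - {"gripper": -0.2,"linear": [-1,1.5,0.2],"rot": [0,0,0]}
    - {"gripper": -0.2,"linear": [-1,2.5,0.2],"rot": [0,0,0]}
    - {"gripper": -0.2,"linear": [-1,3,0],"rot": [0,0,0]}
    - {"gripper": -0.2,"linear": [0,3,0],"rot": [0,0,0]}
    - {"gripper": -0.2,"linear": [0,3,0],"rot": [0,0,0]}

```text
time_s: 5.6
tcp_pos: [0.4304, -0.0766, 0.1796]
orientation: [[-0.973, 0.231, -0.002], [0.231, 0.973, 0.001], [0.002, 0.0, -1.0]]
contact_force: [1.1, 0.6, -1.5]
width: 0.575
grasp_force: 41.9
```

play_rows:
  motion:
    - {"gripper": -0.2,"linear": [0,3,0],"rot": [0,0,0]}
    - {"gripper": -0.2,"linear": [0,3,0],"rot": [0,0,0]}
    - {"gripper": -0.2,"linear": [0,3,0],"rot": [0,0,0]}
    - {"gripper": -0.2,"linear": [0,3,0],"rot": [0,0,0]}
    - {"gripper": -0.2,"linear": [0,3,0],"rot": [0,0,0]}

```text
time_s: 6.02
tcp_pos: [0.4308, 0.0735, 0.1797]
orientation: [[-0.973, 0.23, -0.002], [0.23, 0.973, -0.0], [0.002, -0.0, -1.0]]
contact_force: [0.3, 0.8, -2.3]
width: 0.574
grasp_force: 41.9
```

play_rows:
  motion:
    - {"gripper": -0.2,"linear": [0,3,0],"rot": [0,0,0]}
    - {"gripper": -0.2,"linear": [1,3,0],"rot": [0,0,0]}
    - {"gripper": -0.2,"linear": [1,3,0],"rot": [0,0,0]}
    - {"gripper": -0.2,"linear": [1,2,0],"rot": [0,0,0]}
    - {"gripper": -0.2,"linear": [0,0,0],"rot": [0,0,0]}

```text
time_s: 6.43
tcp_pos: [0.4627, 0.1854, 0.1795]
orientation: [[-0.974, 0.227, -0.0], [0.227, 0.974, 0.001], [0.0, 0.001, -1.0]]
contact_force: [-0.1, 0.1, -1.4]
width: 0.572
grasp_force: 42.1
```

play_rows:
  motion:
    - {"gripper": -0.2,"linear": [0,0,0],"rot": [0,0,0]}
    - {"gripper": -0.2,"linear": [0,0,0],"rot": [0,0,0]}

```text
time_s: 6.6
tcp_pos: [0.4607, 0.1816, 0.1796]
orientation: [[-0.973, 0.23, -0.002], [0.23, 0.973, -0.001], [0.002, -0.001, -1.0]]
contact_force: [-1.0, 0.2, -1.4]
width: 0.567
grasp_force: 42.1
```

Need +1.6, +3.6 cm, then down about 10.3 cm to TCP 0.076.

play_rows:
  motion:
    - {"gripper": -0.2,"linear": [0.8,1.8,0],"rot": [0,0,0]}
    - {"gripper": -0.2,"linear": [0.8,1.8,0],"rot": [0,0,0]}
    - {"gripper": -0.2,"linear": [0,0,0],"rot": [0,0,0]}
    - {"gripper": -0.2,"linear": [0,0,-1.5],"rot": [0,0,0]}
    - {"gripper": -0.2,"linear": [0,0,-1.5],"rot": [0,0,0]}

```text
time_s: 7.02
tcp_pos: [0.4778, 0.2172, 0.1505]
orientation: [[-0.973, 0.231, 0.001], [0.231, 0.973, -0.0], [-0.001, 0.0, -1.0]]
contact_force: [-0.3, -0.7, -1.9]
width: 0.569
grasp_force: 42.3
```

play_rows:
  motion:
    - {"gripper": -0.2,"linear": [0,0,-1.5],"rot": [0,0,0]}
    - {"gripper": -0.2,"linear": [0,0,-1.5],"rot": [0,0,0]}
    - {"gripper": -0.2,"linear": [0,0,-1],"rot": [0,0,0]}
    - {"gripper": -0.2,"linear": [0,0,0],"rot": [0,0,0]}
    - {"gripper": -0.2,"linear": [0,0,0],"rot": [0,0,0]}

```text
time_s: 7.43
tcp_pos: [0.4772, 0.2173, 0.1104]
orientation: [[-0.973, 0.231, -0.001], [0.231, 0.973, -0.0], [0.001, -0.001, -1.0]]
contact_force: [0.5, 0.3, -0.8]
width: 0.573
grasp_force: 42.4
```

Run:
```python
from h import *
d=grab('top','pics/t3.png');s=grab('side','pics/s3.png');print(r.state()['tcp_pos'])
a=cv2.imread('pics/t3.png')[205:275,130:220];b=cv2.imread('pics/s3.png')[130:220,150:235]
cv2.imwrite('pics/c4.png',np.hstack([cv2.resize(a,(450,350),interpolation=3),cv2.resize(b,(330,350),interpolation=3)]))
```

```text
[0.47814533 0.21786074 0.11134322]
```

View pics/c4.png

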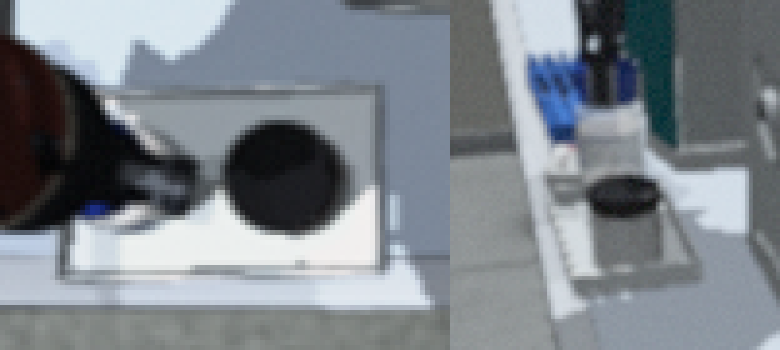

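The bottle hangs over the tray's free half, clear of the jar (right half: bottle at (612,130), jar at (625,210)). I'll lower it slowly.

play_rows:
  motion:
    - {"gripper": -0.2,"linear": [0,0,-1],"rot": [0,0,0]}
    - {"gripper": -0.2,"linear": [0,0,-1],"rot": [0,0,0]}
    - {"gripper": -0.2,"linear": [0,0,-0.6],"rot": [0,0,0]}
    - {"gripper": -0.2,"linear": [0,0,-0.4],"rot": [0,0,0]}
    - {"gripper": -0.2,"linear": [0,0,0],"rot": [0,0,0]}

```text
time_s: 7.95
tcp_pos: [0.4768, 0.2179, 0.0793]
orientation: [[-0.973, 0.23, -0.002], [0.23, 0.973, -0.001], [0.002, -0.001, -1.0]]
contact_force: [0.7, 0.0, -2.1]
width: 0.571
grasp_force: 42.4
```

play_rows:
  motion:
    - {"gripper": -0.2,"linear": [0,0,-0.2],"rot": [0,0,0]}
    - {"gripper": -0.2,"linear": [0,0,-0.2],"rot": [0,0,0]}
    - {"gripper": -0.2,"linear": [0,0,-0.1],"rot": [0,0,0]}
    - {"gripper": -0.2,"linear": [0,0,0],"rot": [0,0,0]}
    - {"gripper": -0.2,"linear": [0,0,0],"rot": [0,0,0]}

```text
time_s: 8.37
tcp_pos: [0.4779, 0.2182, 0.0759]
orientation: [[-0.973, 0.23, 0.001], [0.23, 0.973, 0.0], [-0.001, 0.0, -1.0]]
contact_force: [-0.6, -0.1, 3.0]
width: 0.576
grasp_force: 42.6
```

play_rows:
  motion:
    - {"gripper": 0.3,"linear": [0,0,0],"rot": [0,0,0]}
    - {"gripper": 0.5,"linear": [0,0,0],"rot": [0,0,0]}
    - {"gripper": 0.5,"linear": [0,0,0],"rot": [0,0,0]}
    - {"gripper": 0.5,"linear": [0,0,0],"rot": [0,0,0]}
    - {"gripper": 0.5,"linear": [0,0,0],"rot": [0,0,0]}

```text
time_s: 8.78
tcp_pos: [0.4777, 0.2181, 0.0755]
orientation: [[-0.973, 0.23, 0.0], [0.23, 0.973, 0.0], [-0.0, 0.0, -1.0]]
contact_force: [-0.2, -0.1, -1.6]
width: 0.75
grasp_force: 0.0
```

play_rows:
  motion:
    - {"gripper": 0.5,"linear": [0,0,1],"rot": [0,0,0]}
    - {"gripper": 0.5,"linear": [0,0,1.5],"rot": [0,0,0]}
    - {"gripper": 0.5,"linear": [0,0,2],"rot": [0,0,0]}
    - {"gripper": 0.5,"linear": [0,0,2.5],"rot": [0,0,0]}
    - {"gripper": 0.5,"linear": [0,0,3],"rot": [0,0,0]}

```text
time_s: 9.2
tcp_pos: [0.4768, 0.2178, 0.1764]
orientation: [[-0.973, 0.23, -0.002], [0.23, 0.973, -0.0], [0.002, -0.001, -1.0]]
contact_force: [0.8, 0.5, 0.1]
width: 0.752
grasp_force: 0.0
```

play_rows:
  motion:
    - {"gripper": 0.5,"linear": [-1,-2,1],"rot": [0,0,0]}
    - {"gripper": 0.5,"linear": [-1,-3,1],"rot": [0,0,0]}
    - {"gripper": 0.5,"linear": [-1,-3,0],"rot": [0,0,0]}
    - {"gripper": 0.5,"linear": [-1,-3,0],"rot": [0,0,0]}
    - {"gripper": 0.5,"linear": [0,-3,0],"rot": [0,0,0]}

```text
time_s: 9.62
tcp_pos: [0.4359, 0.0771, 0.1965]
orientation: [[-0.973, 0.229, 0.0], [0.229, 0.973, 0.0], [-0.0, 0.0, -1.0]]
contact_force: [0.1, -0.1, -0.3]
width: 0.75
grasp_force: 0.0
```

play_rows:
  motion:
    - {"gripper": 0.5,"linear": [0,-3,0],"rot": [0,0,0]}
    - {"gripper": 0.5,"linear": [0,-3,0],"rot": [0,0,0]}
    - {"gripper": 0.5,"linear": [0,-3,0],"rot": [0,0,0]}
    - {"gripper": 0.5,"linear": [0,-3,0],"rot": [0,0,0]}
    - {"gripper": 0.5,"linear": [0,0,0],"rot": [0,0,0]}

```text
time_s: 10.03
tcp_pos: [0.4381, -0.0461, 0.1964]
orientation: [[-0.972, 0.234, 0.001], [0.234, 0.972, -0.002], [-0.002, -0.002, -1.0]]
contact_force: [-0.5, -0.6, -0.2]
width: 0.752
grasp_force: 0.0
```

Run:
```python
from h import *
d=grab('top','pics/t4.png');s=grab('side','pics/s4.png');print(r.state()['tcp_pos'])
a=cv2.imread('pics/t4.png')[205:275,130:220];b=cv2.imread('pics/s4.png')[130:220,150:235]
cv2.imwrite('pics/c5.png',np.hstack([cv2.resize(a,(450,350),interpolation=3),cv2.resize(b,(330,350),interpolation=3)]))
```

```text
[ 0.43769488 -0.04276208  0.19614324]
```

View pics/c5.png

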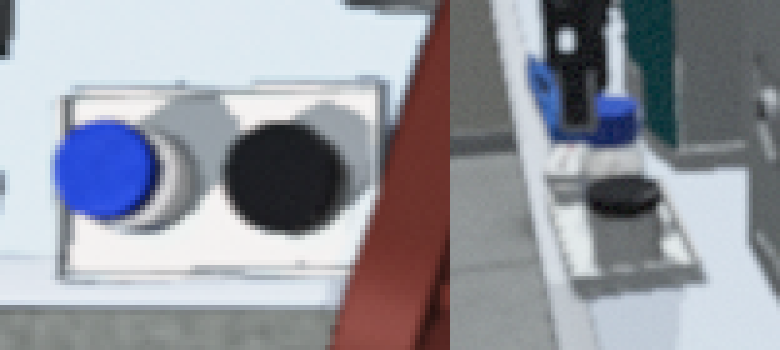

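The bottle stands upright in the tray at (105,170), clear of the jar at (282,178). Next, the knob.

play_rows:
  motion:
    - {"gripper": 0.5,"linear": [0.5,-2.7,0],"rot": [0,0,0]}
    - {"gripper": 0.5,"linear": [1,-2.7,0],"rot": [0,0,0]}
    - {"gripper": 0.5,"linear": [1.5,-2.7,0],"rot": [0,0,0]}
    - {"gripper": 0.5,"linear": [2,-2.7,0],"rot": [0,0,0]}
    - {"gripper": 0.5,"linear": [2,-2.7,0],"rot": [0,0,0]}

```text
time_s: 10.55
tcp_pos: [0.5085, -0.1768, 0.1961]
orientation: [[-0.973, 0.229, 0.0], [0.229, 0.973, 0.0], [-0.0, 0.0, -1.0]]
contact_force: [0.8, -0.2, 0.7]
width: 0.754
grasp_force: 0.0
```

play_rows:
  motion:
    - {"gripper": 0.5,"linear": [2,-2.7,0],"rot": [0,0,0]}
    - {"gripper": 0.5,"linear": [2,-2.7,0],"rot": [0,0,0]}
    - {"gripper": 0.5,"linear": [1.7,0,0],"rot": [0,0,0]}
    - {"gripper": 0.5,"linear": [0,0,0],"rot": [0,0,0]}
    - {"gripper": 0.5,"linear": [0,0,0],"rot": [0,0,0]}

```text
time_s: 10.97
tcp_pos: [0.5651, -0.2296, 0.1952]
orientation: [[-0.973, 0.229, -0.001], [0.229, 0.973, 0.001], [0.001, 0.001, -1.0]]
contact_force: [-0.7, -0.3, -0.3]
width: 0.75
grasp_force: 0.0
```

play_rows:
  motion:
    - {"gripper": 0.5,"linear": [0,0,0],"rot": [0,0,0]}

```text
time_s: 11.05
tcp_pos: [0.5643, -0.2294, 0.1955]
orientation: [[-0.973, 0.229, -0.001], [0.229, 0.973, 0.001], [0.001, 0.0, -1.0]]
contact_force: [0.5, -0.7, -0.4]
width: 0.746
grasp_force: 0.0
```

Run:
```python
from h import *
s=grab('side','pics/s5.png');t=r.state();print(t['tcp_pos'],t['orientation'].round(3))
p=t['tcp_pos'];print([(proj(s,q)-[200,130])*4 for q in (p,[.5705,-.234,.123],[.5705,-.234,.095])])
b=cv2.imread('pics/s5.png')[130:260,200:300]
cv2.imwrite('pics/c6.png',cv2.resize(b,None,fx=4,fy=4,interpolation=3))
```

```text
[ 0.56414002 -0.22948034  0.19571253] [[-0.973  0.229 -0.001]
 [ 0.229  0.973  0.   ]
 [ 0.001  0.    -1.   ]]
[array([235.54801863, 226.17565133]), array([246.81017925, 353.41512101]), array([245.56689035, 398.76496257])]
```

View pics/c6.png

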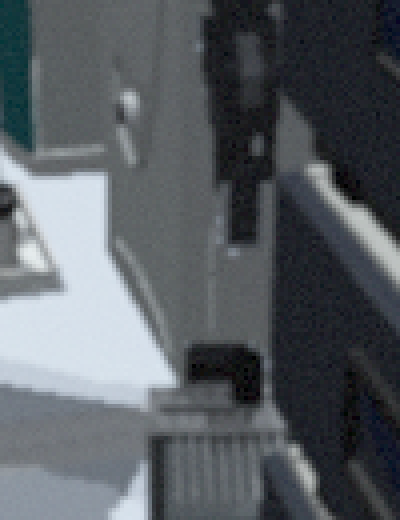

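Fingers at (240,225), directly above the knob, which is the dark column at (250,350–400). The wider dark blob left of it is the detector behind. I'll descend.

play_rows:
  motion:
    - {"gripper": 0.2,"linear": [0.7,-0.4,0],"rot": [0,0,0]}
    - {"gripper": 0.2,"linear": [0,0,-2],"rot": [0,0,0]}
    - {"gripper": 0.2,"linear": [0,0,-2],"rot": [0,0,0]}
    - {"gripper": 0.2,"linear": [0,0,-1.5],"rot": [0,0,0]}
    - {"gripper": 0.2,"linear": [0,0,0],"rot": [0,0,0]}

```text
time_s: 11.52
tcp_pos: [0.5694, -0.2331, 0.138]
orientation: [[-0.973, 0.23, -0.004], [0.23, 0.973, 0.002], [0.005, 0.001, -1.0]]
contact_force: [0.5, 0.7, -0.1]
width: 0.599
grasp_force: 0.0
```

play_rows:
  motion:
    - {"gripper": 0.2,"linear": [0,0,-1.2],"rot": [0,0,0]}
    - {"gripper": 0.2,"linear": [0,0,-1.2],"rot": [0,0,0]}
    - {"gripper": 0.2,"linear": [0,0,-1],"rot": [0,0,0]}
    - {"gripper": 0.2,"linear": [0,0,-0.7],"rot": [0,0,0]}
    - {"gripper": 0.2,"linear": [0,0,0],"rot": [0,0,0]}

```text
time_s: 11.93
tcp_pos: [0.5709, -0.2343, 0.0987]
orientation: [[-0.973, 0.23, -0.002], [0.23, 0.973, 0.001], [0.002, 0.0, -1.0]]
contact_force: [-0.1, 0.8, -0.1]
width: 0.602
grasp_force: 0.0
```

play_rows:
  motion:
    - {"gripper": 0.2,"linear": [0,0,0],"rot": [0,0,0]}
    - {"gripper": 0.2,"linear": [0,0,0],"rot": [0,0,0]}

```text
time_s: 12.1
tcp_pos: [0.572, -0.2351, 0.1003]
orientation: [[-0.973, 0.23, 0.001], [0.23, 0.973, -0.0], [-0.001, -0.0, -1.0]]
contact_force: [-0.0, 0.8, 0.2]
width: 0.601
grasp_force: 0.0
```

play_rows:
  motion:
    - {"gripper": -0.2,"linear": [0,0,-0.2],"rot": [0,0,0]}
    - {"gripper": -0.4,"linear": [0,0,0],"rot": [0,0,0]}
    - {"gripper": -0.6,"linear": [0,0,0],"rot": [0,0,0]}
    - {"gripper": -0.8,"linear": [0,0,0],"rot": [0,0,0]}
    - {"gripper": -1,"linear": [0,0,0],"rot": [0,0,0]}
  newtons: 30

```text
time_s: 12.52
tcp_pos: [0.5721, -0.2335, 0.0979]
orientation: [[-0.973, 0.229, 0.001], [0.229, 0.973, 0.002], [-0.001, 0.003, -1.0]]
contact_force: [1.4, 6.7, 2.9]
width: 0.197
grasp_force: 29.3
```

play_rows:
  motion:
    - {"gripper": -1,"linear": [0,0,0],"rot": [0,0,0]}
    - {"gripper": -1,"linear": [0,0,0],"rot": [0,0,0]}
    - {"gripper": -1,"linear": [0,0,0],"rot": [0,0,0]}
    - {"gripper": -1,"linear": [0,0,0],"rot": [0,0,0]}
  newtons: 60

```text
time_s: 12.85
tcp_pos: [0.5721, -0.2335, 0.098]
orientation: [[-0.973, 0.229, 0.001], [0.229, 0.973, 0.002], [-0.001, 0.002, -1.0]]
contact_force: [1.1, 6.1, 4.5]
width: 0.188
grasp_force: 58.4
```

play_rows:
  motion:
    - {"gripper": -1,"linear": [-0.3,0.2,0],"rot": [0,0,0]}
    - {"gripper": -1,"linear": [-0.4,0.1,0],"rot": [0,0,0]}
    - {"gripper": -1,"linear": [-0.4,0.1,0],"rot": [0,0,0]}
    - {"gripper": -1,"linear": [0,0,0],"rot": [0,0,0]}
    - {"gripper": -1,"linear": [0,0,0],"rot": [0,0,0]}
  newtons: 80

```text
time_s: 13.27
tcp_pos: [0.5623, -0.231, 0.0981]
orientation: [[-0.973, 0.23, 0.004], [0.23, 0.973, -0.0], [-0.004, 0.001, -1.0]]
contact_force: [7.2, 0.7, -1.5]
width: 0.179
grasp_force: 78.1
```

play_rows:
  motion:
    - {"gripper": -1,"linear": [-0.35,0.08,0],"rot": [0,0,0]}
    - {"gripper": -1,"linear": [-0.35,0.08,0],"rot": [0,0,0]}
    - {"gripper": -1,"linear": [-0.3,0.07,0],"rot": [0,0,0]}
    - {"gripper": -1,"linear": [0,0,0],"rot": [0,0,0]}
    - {"gripper": -1,"linear": [0,0,0],"rot": [0,0,0]}

```text
time_s: 13.68
tcp_pos: [0.553, -0.2287, 0.0982]
orientation: [[-0.973, 0.23, 0.005], [0.23, 0.973, -0.0], [-0.005, 0.001, -1.0]]
contact_force: [10.6, 1.4, -4.2]
width: 0.183
grasp_force: 78.3
```

play_rows:
  motion:
    - {"gripper": -1,"linear": [0,0,0],"rot": [0,0,0]}
    - {"gripper": -1,"linear": [0,0,0],"rot": [0,0,0]}
    - {"gripper": -1,"linear": [0,0,0],"rot": [0,0,0]}

```text
time_s: 13.93
tcp_pos: [0.5532, -0.2288, 0.0982]
orientation: [[-0.973, 0.23, 0.005], [0.23, 0.973, -0.0], [-0.005, 0.001, -1.0]]
contact_force: [10.2, 2.0, -3.7]
width: 0.184
grasp_force: 78.3
```

Run:
```python
from h import *
t=r.state();print(t['tcp_pos'],t['contact_force'],t['joint_velocities'].round(4))
d=grab('top','pics/t7.png');s=grab('side','pics/s7.png')
b=cv2.imread('pics/s7.png')[190:270,220:300];a=cv2.imread('pics/t7.png')[165:265,130:390]
k=cv2.resize(b,(400,400),interpolation=3);q=np.zeros((400,400,3),np.uint8);m=cv2.resize(a,(400,154),interpolation=3);q[:154]=m
q[160:400,:300]=cv2.resize(cv2.imread('pics/t7.png')[170:240,300:387],(300,240),interpolation=3)
cv2.imwrite('pics/c7.png',np.hstack([k,q]))
```

```text
[ 0.55317409 -0.22875372  0.09819381] [10.15888869  1.9530362  -3.69197535] [ 0.0007  0.0001  0.0004 -0.0014 -0.0004 -0.0007]
```

View pics/c7.png

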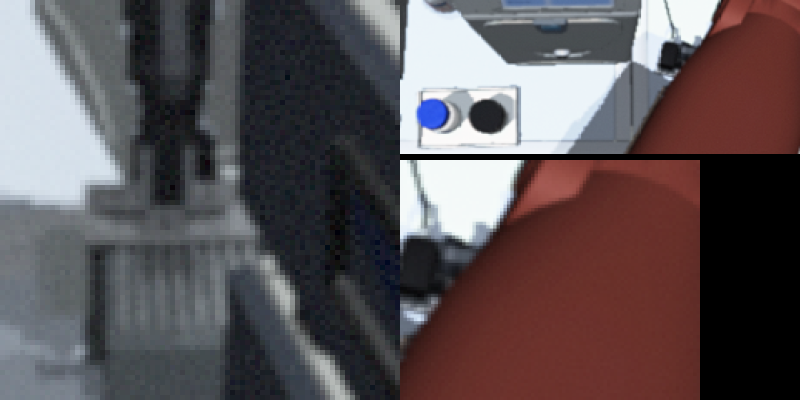

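The fingers are on the knob (left half, (170,170)), and the bottle and jar stand in the tray. The tool has moved 19.5 mm and reads about 10 N, which matches half travel, so I'm handing in.

```bash
python3 -c "
from cell import r
print(r.job_done())"
```

```text
the job is handed in; nothing more can be done
None
```

I handed the job in with the blue bottle released upright in the tray beside the standing jar, and the shutter held still at about half travel: 19.5 mm by the tool's own displacement, at about 10 N. The arm hid the scale in the last pictures, so I could not check the mark directly, and the hand-in returned no verdict.

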